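# Spin-check a centrifuge rotor and park it at place one

### The job

Check that the open centrifuge's rotor runs freely and park it for loading: flick it round with a fingertip on its flat rim so that it spins by itself at 10 turns a minute or more, untouched for at least two seconds, then brake it with a light fingertip on the rim so that it stops with its white line pointing at the lid-lock slot at the front of the bowl (ease it the last bit with the fingertip if it stops short), and take the finger away. Do not touch the nut in the middle or press hard, and leave the things on the bench where they are.

Things in the scene. Friction and masses are not known exactly. Their poses are not given: they have to be found in the camera images.
- rotor (a joint): angle of the rotor about its vertical axis, rad, counter-clockwise from above positive, counting on without limit. At 0 and every whole turn the white line points exactly at the lid-lock slot. Nearly frictionless: flicked to 2 to 3 rad/s it coasts for many seconds, losing about 0.1 to 0.3 rad/s each second. A still fingertip pressed on the ring with a few N stops it almost at once
- rotor_center (a point): on the rotor's axis, level with its flat top ring, 138 mm above the bench. Dark metal rotor, 160 mm in diameter, 0.5 to 1 kg, in a 182 mm bowl whose deck is 7 mm higher than the ring. The ring reaches from 58 to 80 mm from the axis; inside it a cone with 18 tube mouths falls 20 mm
- rotor_mark (a point): middle of the white radial line (20 mm long, 5 mm wide, flush) on the flat ring, 70 mm from the axis; turns with the rotor. A fingertip pressed on the ring with 3 to 15 N and swept along the rim carries the rotor with it by friction; lifted off while still moving it leaves the rotor spinning, otherwise it stops it. Touch down no faster than about 25 mm/s: the ring is hard
- front_point (a point): fixed point at the ring's height, 70 mm from the axis towards the lid-lock slot: the white line's middle lies here when the rotor is parked rightly
- latch_slot (a point): the lid-lock slot, a dark slot in a small steel plate (15 x 34 mm) on the deck at the front of the bowl, between bowl and control panel, 101 mm from the rotor's axis
- centrifuge: white bench microcentrifuge, standing fixed, 300 mm deep (its x), 255 mm wide (its y), deck 145 mm high. Origin at the centre of its underside; its front (sloped panel with display) faces its -x, the rotor axis is at x = +20 mm. Its lid stands open at the back (+x), leaning back 20 degrees, 235 mm wide, its foot 120 mm behind the rotor axis, its top 345 mm above the bench
- rotor_nut: steel clamping nut on the rotor's axis, 24 mm in diameter, its top 4.5 mm above the ring's level; not to be touched
- rotor_lid: loose bystander: round aluminium rotor lid, 124 mm in diameter, with a knob, 30 mm high, lying on the bench; origin at the centre of its underside
- tube_rack: loose bystander: white rack of microtubes, 75 x 130 mm, 50 mm high; origin at the centre of its underside
- dropper_bottle: loose bystander: amber dropper bottle, 40 mm in diameter, 106 mm high; origin at the centre of its underside
- beaker: loose bystander: glass beaker, 60 mm in diameter, 75 mm high; origin at the centre of its underside

How it is judged:
By the outcome, as a careful person would: the job done as asked, in the order asked, and still so for the second after the job is handed in, with the robot touching nothing.
It also fails if it takes over 48 s, if anything falls off the work surface, if the arm or the gripper's body presses on something with over 40 N, if the wrist force passes 120 N, or if a joint passes its speed limit or range.

### The arm

A 6-joint arm with a two-finger parallel gripper is mounted at the origin on the work surface. World frame = base frame: x ahead of the robot, y to its left, z up, the work surface at z = 0. Lengths are in mm, angles in rad, forces in N, time in s.
With the tool pointing down it reaches from about 350 to 975 mm from the base axis. Payload 7.1 kg.
Tool frame: the origin (TCP) lies between the finger pads; the fingertips stand 19 mm ahead of it and the grasp point (between the pads) is the TCP; z points along the fingers, y is the line along which they close (so a half turn about z gives the same grasp; the last joint's range is limited). The gripper opens to 88 mm and grips with 3 to 60 N. Pads are 20 mm wide; open, the fingers measure 115 mm over their backs; the gripper's body (75 mm by 178 mm) begins 61 mm behind the grasp point.
Start: joints at [-1.299, 0.423, 1.63, -0, 1.089, -0.019], TCP at [179.217, -598.737, 241.675] pointing down, gripper open.
Joint ranges: [-3, 3], [-0.9, 2.11], [0.09, 2.58], [-1.31, 4.45], [0.11, 2.69], [-2.54, 2.54]. Speed limits (rad/s): [2.39, 2.39, 3.01, 3.14, 3.14, 3.14].

### API

Orientations are given as a rotation vector (axis times angle).
In Python, from workcell import ctrl gives the robot as it stands.
- The arm moves only by the tool arm_command, never from a script. Its argument "series" is a list of rows, each an object with "linear": the shift along the tool's x, y, z in m, a list of three; "turn": the turn about the tool's z in rad. A call has 1 to 10 rows; each row shifts and turns the commanded pose from where the row before left it, along the tool's axes as they then stand; what a row does not reach is not made up. A row lasts 1/10 s, in which the tool goes at most 50 mm and 8.59 degrees, less where a joint would pass 70% of its speed; a pose out of reach is approached as far as the arm can. A call with a gripper value outside its range is refused whole. "jaw" is the opening, from -1 (shut) to 1 (fully open), set as the call begins (left out, the last holds). The fingers move at their own pace and stop on an object; the grip force is fixed at half the most. Time passes only in rows, so rows that do not move let the fingers close. It gives the time, the measured TCP pose, the force, the opening and the grip force at its end, in the units of the state.
- ctrl.get_obs(): the state, without advancing time (a new reading comes with each control period).
- ctrl.get_image(name): name is "side" or "top" or "wrist"; returns a dict with "frame" (384x512x3 uint8, blue, green, red), "fx", "fy", "cx", "cy" (pixels), "rvec" (rotation vector, rad) and "tvec" (3), from world to camera coordinates, as OpenCV has them. Camera axes: x right, y down, z forward; pixel columns grow to the right and rows downward; lengths in mm; the calibration is good to about 2 mm. The wrist camera is an equidistant fisheye: a pixel r from the principal point sees the ray r / f radians off the axis. A picture is of the moment at which its call begins. There is no depth.
- ctrl.close_job(): hands the job in; it is judged then, once.
The state is a dict: "t": time; "qpos": joint angles; "qvel": joint speeds; "joint_torque": joint torques, N m; "ee_pos": TCP position; "orientation": TCP orientation; "ft_force": force on the tool from outside, world axes, zero at the start; "moment": the same for the moment, N m; "width": finger opening in mm; "grasp_force": force on a finger pad.
Only numpy, scipy, OpenCV 4.12 (cv2) and the standard library are available. Lean on these libraries where they do the work, as an engineer would, in place of code of your own. Each camera call takes 0.05 s, during which the arm holds its last target. There are 200 camera calls.

## Working session

There is one attempt and no reset: what is moved stays moved. The work goes in short steps, Python scripts to look and compute and a tool call to move; the robot and the scene stay as the last step left them, time stands still between calls to the robot, and variables do not carry over. Pictures are saved under pics/ and viewed, at most 10 in all, crops included, and the job is handed in when it is done.

Besides the shell and the picture viewer there is one more tool, called after ">>>" as name(argument=value, ...) on one line, values as JSON. arm_command: Moves the arm, as the interface text tells. Its arguments: {"type":"object","properties":{"series":{"type":"array"},"jaw":{"type":"number"}},"required":["series"]}

```bash
mkdir -p pics; cat > h.py <<'E'
import numpy as np, cv2
from workcell import ctrl
def grab(n,save=None):
    d=ctrl.get_image(n)
    if save: cv2.imwrite('pics/'+save,d['frame'])
    return d
def ray(d,u,v):
    R=cv2.Rodrigues(np.array(d['rvec'],float))[0]; t=np.array(d['tvec'],float).ravel()
    x=np.array([(u-d['cx'])/d['fx'],(v-d['cy'])/d['fy'],1.])
    return -R.T@t, R.T@x
def onplane(d,u,v,z):
    o,r=ray(d,u,v); return o+r*(z-o[2])/r[2]
def proj(d,P):
    K=np.array([[d['fx'],0,d['cx']],[0,d['fy'],d['cy']],[0,0,1.]])
    return cv2.projectPoints(np.array(P,float).reshape(-1,1,3),np.array(d['rvec'],float),np.array(d['tvec'],float),K,None)[0].reshape(-1,2)
E
python3 - <<'E'
from h import *
a=grab('top','top0.png');b=grab('side','side0.png')
for d in(a,b):print({k:np.round(v,3).tolist() for k,v in d.items() if k!='frame'}, ray(d,d['cx'],d['cy']))
o=ctrl.get_obs();print(o)
E
```

```text
{'fx': 375.706, 'fy': 375.706, 'cx': 254.989, 'cy': 190.267, 'rvec': [2.17, -2.157, 0.167], 'tvec': [-89.404, 587.913, 892.309]} (array([466.21234104, -65.36048619, 963.4433686 ]), array([ 0.13114027, -0.02202107, -0.99111922]))
{'fx': 359.431, 'fy': 359.431, 'cx': 254.789, 'cy': 188.685, 'rvec': [0.375, 2.678, -1.294], 'tvec': [592.593, 43.1, 1002.205]} (array([796.9087859 , 557.00482962, 641.96660456]), array([-0.23526226, -0.74947983, -0.61881471]))
{'t': 0.1, 'qpos': array([-1.29898202e+00,  4.23750441e-01,  1.63058395e+00,  4.84279436e-06,
        1.08862019e+00, -1.90135061e-02]), 'qvel': array([-1.02523965e-03, -1.40365545e-03, -2.72884663e-03, -5.07002435e-04,
       -6.08308324e-04, -8.24947963e-05]), 'joint_torque': array([-3.22409073e-05, -5.45614386e+01, -2.74324429e+01,  6.45086635e-02,
        1.88385998e-02, -3.75651348e-05]), 'ee_pos': array([ 179.10799605, -598.29828135,  240.99979038]), 'orientation': array([-3.10709949e+00, -4.55023651e-01,  2.62893707e-04]), 'ft_force': array([ 1.25386693, -0.14987886, -0.06474396]), 'moment': array([ 0.03394199,  0.03004549, -0.01970711]), 'grasp_force': 0.0, 'width': 87.97051999127832}
```

View pics/top0.png

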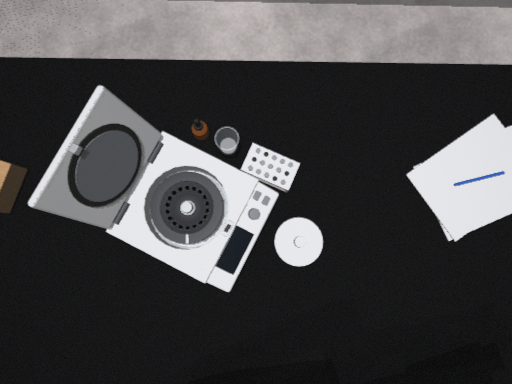

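View pics/side0.png

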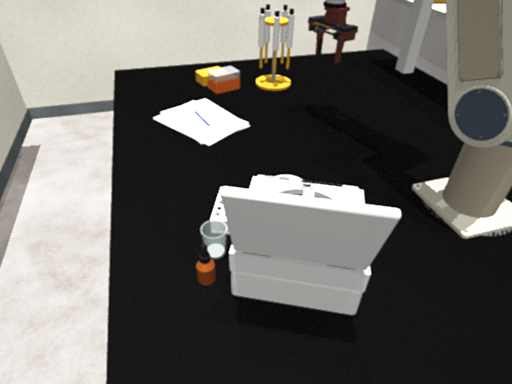

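The top view shows the centrifuge with the rotor at about (187,208), the white line at about (187,239) and the slot plate at about (228,228). The rotor lid is at (299,242) and the rack at (271,167). The side view only shows the back of the open lid. I'll measure next.

```bash
python3 - <<'E'
from h import *
d=grab('top');g=cv2.cvtColor(d['frame'],cv2.COLOR_BGR2GRAY)
c=cv2.resize(g[160:260,130:260],None,fx=6,fy=6,interpolation=cv2.INTER_CUBIC);cv2.imwrite('pics/crop0.png',c)
# nut top z 142.5
for n,(x0,y0,x1,y1),z,th in[('nut',(178,198,197,218),142,170),('mark',(182,232,192,247),138,150)]:
    m=(g[y0:y1,x0:x1]>th).astype(np.uint8);k,l,s,ce=cv2.connectedComponentsWithStats(m)
    for i in range(1,k):
        if s[i,4]>5: u,v=ce[i]+[x0,y0]; print(n,s[i],u,v,onplane(d,u,v,z))
m=(g>140).astype(np.uint8)
# bowl edge: radial scan for deck edge from centre
c0=np.array([187,208.]);P=[]
for a in np.arange(0,2*np.pi,.05):
    for r in np.arange(48,30,-.25):
        u,v=c0+r*np.array([np.cos(a),np.sin(a)])
        if cv2.getRectSubPix(g,(1,1),(float(u),float(v)))[0,0]<120: break
    P.append(onplane(d,u,v,145)[:2])
P=np.array(P)
w=np.ones(len(P),bool)
for _ in range(5):
    A=np.c_[2*P,np.ones(len(P))];s=np.linalg.lstsq(A[w],(P[w]**2).sum(1),rcond=None)[0];R=np.sqrt(s[2]+s[0]**2+s[1]**2)
    e=np.abs(np.linalg.norm(P-s[:2],axis=1)-R);w=e<4
print('bowl',s[:2],R,w.sum(),len(P))
for u,v in[(228,228)]:print('slot',onplane(d,u,v,145))
for n,(u,v) in {'lid':(299,242),'rack':(271,167),'beaker':(228,143),'bottle':(200,129)}.items(): print(n,onplane(d,u,v,30))
E
```

```text
nut [  3   3  13  14 114] 186.0263157894737 206.7017543859649 [537.56476644  66.88630256 142.        ]
nut [11 12  5  5  8] 190.875 212.25 [525.50171213  56.01002199 142.        ]
mark [ 0  2 10 13 59] 186.72881355932202 241.88135593220338 [461.43379991  63.8373103  138.        ]
bowl [540.10416727  70.36046695] 86.60568637462525 106 126
slot [491.6418859  -25.45249018 145.        ]
lid [ 461.72380962 -195.34344834   30.        ]
rack [ 649.40091869 -126.35004872   30.        ]
beaker [710.54014713 -16.85549518  30.        ]
bottle [746.45455498  55.03918228  30.        ]
```

View pics/crop0.png

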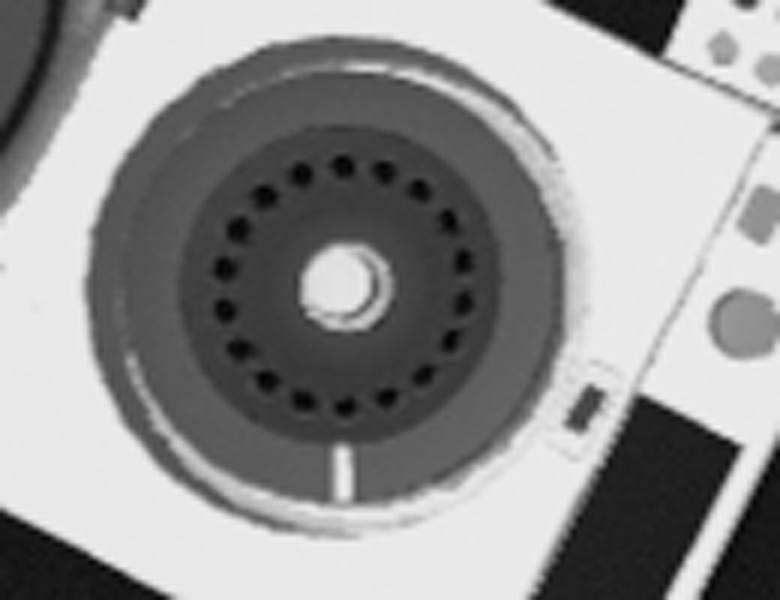

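The crop shows the cone edge centred at about crop (340,285), the mark at (343,474) and the slot at (585,408).

```bash
python3 - <<'E'
from h import *
d=grab('top');f=lambda x,y,z:onplane(d,130+(x+.5)/6-.5,160+(y+.5)/6-.5,z)
c=f(340,285,138);m=f(343,474,138);s=f(585,408,145)
for n,p in[('c',c),('c2',f(345,287,138)),('m',m),('s',s)]:print(n,p)
an=lambda v:np.degrees(np.arctan2(v[1],v[0]))
print(np.linalg.norm((m-c)[:2]),np.linalg.norm((s-c)[:2]),an(m-c),an(s-c))
# front edge of deck line (crop) : (775,130)->(545,590)
a=f(772,132,145);b=f(640,395,145);print('edge',an(b-a), an(b-a)+90,an(b-a)-90)
print('panel/left edge',an(f(165,598,145)-f(0,512,145)), an(f(770,107,145)-f(660,60,145)))
for a in (c[:2],): print(np.linalg.norm(a))
E
```

```text
c [537.07571932  67.01744772 138.        ]
c2 [536.35413591  65.17518559 138.        ]
m [468.52589158  63.99150427 138.        ]
s [492.52986982 -23.45744594 145.        ]
68.61658121263217 100.84661169115591 -177.47247634295323 -116.2136021520435
edge 153.85049341544763 243.85049341544763 63.85049341544763
panel/left edge -116.69253804304036 -112.96907205129288
541.2408581994796
```

>>> arm_command(series=[{"linear": [0.015,-0.018,0],"turn": 0},{"linear": [0.03,-0.036,0],"turn": 0},{"linear": [0.03,-0.036,0],"turn": 0},{"linear": [0.03,-0.036,0],"turn": 0},{"linear": [0.03,-0.036,0],"turn": 0},{"linear": [0.03,-0.036,0],"turn": 0},{"linear": [0.03,-0.036,0],"turn": 0},{"linear": [0.03,-0.036,0],"turn": 0},{"linear": [0.03,-0.036,0],"turn": 0},{"linear": [0.03,-0.036,0],"turn": 0}], jaw=-1)

```text
t: 1.2
ee_pos: [354.5, -187.7, 241.8]
orientation: [3.108, 0.454, 0.001]
ft_force: [0.9, -0.2, 1.2]
width: 11.5
grasp_force: 0.0
```

>>> arm_command(series=[{"linear": [0.03,-0.036,0],"turn": 0},{"linear": [0.03,-0.036,0],"turn": 0},{"linear": [0.03,-0.036,0],"turn": 0},{"linear": [0.03,-0.036,0],"turn": 0},{"linear": [0.03,-0.036,0],"turn": 0},{"linear": [0,0,0],"turn": 0.15},{"linear": [0,0,0],"turn": 0.149},{"linear": [0,0,0],"turn": 0.15},{"linear": [0,0,0],"turn": 0.15},{"linear": [0,0,0],"turn": 0.15}])

```text
t: 2.2
ee_pos: [446.2, 26.2, 241.6]
orientation: [3.057, -0.722, -0.0]
ft_force: [-0.6, 0.5, -0.1]
width: 0.8
grasp_force: 0.0
```

```bash
cat >> h.py <<'E'
C=np.array([537.,67.,138.])
def state():
    o=ctrl.get_obs();R=cv2.Rodrigues(np.array(o['orientation'],float))[0];p=o['ee_pos']
    a=np.radians(153.8);r=(p-C)[:2]
    print('t',o['t'],'pos',np.round(p,1),'F',np.round(o['ft_force'],1),'w',round(o['width'],1),'tilt',np.round(R[:,2],3),'yang',np.degrees(np.arctan2(R[1,1],R[0,1])),'rad',np.hypot(*r),'ang',np.degrees(np.arctan2(r[1],r[0])))
    return o,R
E
python3 - <<'E'
from h import *
o,R=state()
T=C+68*np.array([np.cos(np.radians(153.8)),np.sin(np.radians(153.8)),0]);T[2]=165
print('to go tool',R.T@(T-o['ee_pos']))
a=grab('top','t1.png');b=grab('wrist','w1.png')
cv2.imwrite('pics/both1.png',np.hstack([a['frame'],b['frame']])[:, :, :][:, ::1] if 0 else cv2.resize(np.hstack([a['frame'],b['frame']]),(800,300)))
E
```

```text
t 2.2 pos [446.2  26.2 241.6] F [-0.6  0.5 -0.1] w 0.8 tilt [-0. -0. -1.] yang -116.5864186476216 rad 99.56085453808994 ang -155.81352460027287
to go tool [ -5.02526584 -76.67349038  76.60086308]
```

View pics/both1.png

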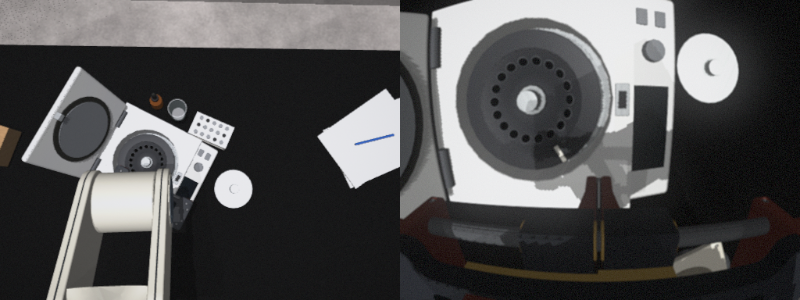

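The top view is now blocked by the arm. The wrist view shows the whole rotor: nut at about panel (530,98), white line at (560,153), slot at (623,98). I'll use the wrist camera from here on.

>>> arm_command(series=[{"linear": [-0.001,-0.018,0.01],"turn": 0},{"linear": [-0.001,-0.02,0.02],"turn": 0},{"linear": [-0.001,-0.02,0.02],"turn": 0},{"linear": [-0.001,-0.019,0.01],"turn": 0},{"linear": [-0.001,0,0],"turn": 0},{"linear": [0,0,0],"turn": 0}])

```text
t: 2.9
ee_pos: [475.5, 97.3, 181.5]
orientation: [3.06, -0.708, -0.001]
ft_force: [-1.0, -0.4, 0.2]
width: 0.3
grasp_force: 0.0
```

```bash
cat >> h.py <<'E'
def wray(d,uv):
    K=np.array([[d['fx'],0,d['cx']],[0,d['fy'],d['cy']],[0,0,1.]])
    x=cv2.fisheye.undistortPoints(np.array(uv,float).reshape(-1,1,2),K,np.zeros(4)).reshape(-1,2)
    R=cv2.Rodrigues(np.array(d['rvec'],float))[0]; t=np.array(d['tvec'],float).ravel()
    return -R.T@t,(R.T@np.c_[x,np.ones(len(x))].T).T
def wplane(d,uv,z):
    o,r=wray(d,uv);return o+r*((z-o[2])/r[:,2])[:,None]
def rect(d,c,z,half=120,s=2.5):
    "orthophoto of plane z about c: right=+x, up=+y, s px/mm"
    n=int(2*half*s);g=(np.arange(n)-n/2+.5)/s
    X,Y=np.meshgrid(c[0]+g,c[1]-g);P=np.stack([X,Y,np.full_like(X,z)],-1).reshape(-1,1,3)
    K=np.array([[d['fx'],0,d['cx']],[0,d['fy'],d['cy']],[0,0,1.]])
    uv=cv2.fisheye.projectPoints(P,np.array(d['rvec'],float),np.array(d['tvec'],float),K,np.zeros(4))[0].reshape(n,n,2).astype(np.float32)
    return cv2.remap(d['frame'],uv[...,0],uv[...,1],cv2.INTER_CUBIC)
E
python3 - <<'E'
from h import *
state();d=grab('wrist','w2.png');print(d['fx'],d['cx'],d['cy'])
r=rect(d,C,138);cv2.imwrite('pics/r2.png',r)
E
```

```text
t 2.9 pos [475.5  97.3 181.5] F [-1.  -0.4  0.2] w 0.3 tilt [-0.001 -0.    -1.   ] yang -116.0586972772908 rad 68.58992328089185 ang 153.80730225531258
297.3186396354542 254.04580124477687 194.02832168913986
```

View pics/r2.png

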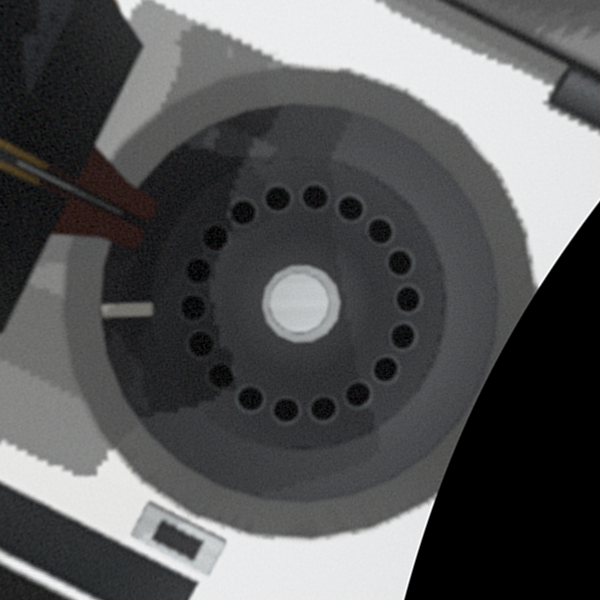

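The orthophoto (2.5 px/mm) shows the rotor centre at about (300,302), the line middle at (128,310) and the slot at (178,539). The finger hovers over the ring at about (145,225). The radii fit the given sizes.

```bash
cat >> h.py <<'E'
def fitc(P):
    w=np.ones(len(P),bool)
    for _ in range(8):
        A=np.c_[2*P,np.ones(len(P))];s=np.linalg.lstsq(A[w],(P[w]**2).sum(1),rcond=None)[0];R=np.sqrt(s[2]+s[0]**2+s[1]**2)
        e=np.abs(np.linalg.norm(P-s[:2],axis=1)-R);w=e<max(1.2,np.median(e)*2)
    return s[:2],R,w.sum()
def mark(d,c=None):
    "angle (deg) of the white line on the ring"
    c=C if c is None else c
    g=cv2.cvtColor(rect(d,c,138),cv2.COLOR_BGR2GRAY).astype(float)
    n=g.shape[0];y,x=np.mgrid[:n,:n];X=(x-n/2+.5)/2.5;Y=-(y-n/2+.5)/2.5;r=np.hypot(X,Y)
    m=((r>62)&(r<77)&(g>130)).astype(np.uint8);k,l,s,ce=cv2.connectedComponentsWithStats(m)
    out=[]
    for i in range(1,k):
        if s[i,4]>150:
            q=l==i;out.append((int(s[i,4]),round(np.degrees(np.arctan2(Y[q].mean(),X[q].mean())),2),round(r[q].mean(),1)))
    return sorted(out)[::-1]
E
python3 - <<'E'
from h import *
d={**grab('wrist')}
g=cv2.cvtColor(rect(d,C,145),cv2.COLOR_BGR2GRAY)
w=lambda x,y:np.array([C[0]+(x-299.5)/2.5,C[1]-(y-299.5)/2.5])
P=[]
for a in np.radians(np.r_[20:130:2,225:320:2]):
    prof=[float(cv2.getRectSubPix(g,(3,3),(299.5+r*2.5*np.cos(a),299.5-r*2.5*np.sin(a)))[1,1]) for r in np.arange(84,98,.2)]
    i=np.argmax(np.diff(prof,1));P.append(C[:2]+(84+.2*i)*np.array([np.cos(a),np.sin(a)]))
print('bowl',fitc(np.array(P)))
g2=cv2.cvtColor(rect(d,C,142.5),cv2.COLOR_BGR2GRAY)
m=np.zeros_like(g2);m[255:345,255:345]=(g2[255:345,255:345]>110);ct=max(cv2.findContours(m,0,2)[0],key=cv2.contourArea)
(x,y),r=cv2.minEnclosingCircle(ct);print('nut',w(x,y),r/2.5)
# ring outer edge at z=138 from 155..., dark->lighter wall
# slot
m=np.zeros_like(g);sub=g[505:590,125:235];m[505:590,125:235]=sub<100
k,l,s,ce=cv2.connectedComponentsWithStats(m)
for i in range(1,k):
    if s[i,4]>300:
        p=w(*ce[i]);print('slot',s[i],p,[ (np.hypot(*(p-c)),np.degrees(np.arctan2(*(p-c)[::-1]))) for c in (fitc(np.array(P))[0],C[:2],w(x,y))])
        box=cv2.minAreaRect(np.argwhere(l==i)[:,::-1].astype(np.float32));print(box)
for c in(C,np.r_[fitc(np.array(P))[0],138],np.r_[w(x,y),138]):print('mark',mark(d,c))
o,r=wray(d,[(255,192)]);print('cam',o)
E
```

```text
bowl (array([536.97565602,  65.7692531 ]), np.float64(90.53144670530115), np.int64(85))
nut [537.7192627   65.37797852] 15.259860229492187
slot [160 513  46  37 839] [490.04719905 -25.63957092] [(np.float64(102.75141449948188), np.float64(-117.17555081086886)), (np.float64(103.85882541800213), np.float64(-116.87740060220175)), (np.float64(102.74638659046123), np.float64(-117.64410043332664))]
((182.09872436523438, 531.2356567382812), (44.45344161987305, 20.431026458740234), 28.610462188720703)
slot [ 125  534   76   56 2709] [479.103433   -40.87087486] [(np.float64(121.33141014652668), np.float64(-118.48811346609176)), (np.float64(122.42605161344662), np.float64(-118.22339076879108)), (np.float64(121.34510428817997), np.float64(-118.88483408500673))]
((162.5, 561.4999389648438), (74.99998474121094, 54.99999237060547), 0.0)
mark []
mark []
mark []
cam [545.67698741  61.9987085  325.30973216]
```

>>> arm_command(series=[{"linear": [0.003,-0.014,0.005],"turn": 0},{"linear": [0.003,-0.015,0.008],"turn": 0},{"linear": [0,0,0.006],"turn": 0},{"linear": [0,0,0.002],"turn": 0},{"linear": [0,0,0.001],"turn": 0},{"linear": [0,0,0],"turn": 0}])

```text
t: 3.6
ee_pos: [493.7, 120.5, 159.4]
orientation: [3.059, -0.713, -0.001]
ft_force: [-0.1, 0.1, -0.5]
width: 0.4
grasp_force: 0.0
```

```bash
sed -i 's/^C=.*/C=np.array([537.,66.,138.])/; s/g>130/g>95/' h.py; python3 - <<'E'
from h import *
o,R=state();print(R.T@(o['ee_pos']-C));print(mark(grab('wrist')))
E
```

```text
t 3.6 pos [493.7 120.5 159.4] F [-0.1  0.1 -0.5] w 0.4 tilt [-0.001 -0.    -1.   ] yang -116.25555251766971 rad 69.62094216367927 ang 128.49641838022663
[-62.98425712 -29.68398758 -21.3698161 ]
[(414, np.float64(-177.44), np.float64(69.4))]
```

Mark detection works. The tip is 2.4 mm above the ring, so I'll touch down slowly.

>>> arm_command(series=[{"linear": [0,0,0.001],"turn": 0},{"linear": [0,0,0.001],"turn": 0},{"linear": [0,0,0.0005],"turn": 0},{"linear": [0,0,0],"turn": 0}])

```text
t: 4.05
ee_pos: [494.2, 120.7, 157.4]
orientation: [-3.059, 0.713, -0.001]
ft_force: [-0.2, -1.2, 1.8]
width: 0.3
grasp_force: 0.9
```

>>> arm_command(series=[{"linear": [0,0,0.0005],"turn": 0},{"linear": [0,0,0.0005],"turn": 0},{"linear": [0,0,0],"turn": 0}])

```text
t: 4.35
ee_pos: [494.9, 121.1, 157.3]
orientation: [-3.058, 0.714, -0.003]
ft_force: [-1.0, 1.9, 9.8]
width: 0.3
grasp_force: 5.1
```

>>> arm_command(series=[{"linear": [-0.002,0.0045,0],"turn": 0},{"linear": [-0.003,0.009,0],"turn": 0},{"linear": [-0.002,0.0145,0],"turn": 0},{"linear": [0.001,0.0145,0],"turn": 0},{"linear": [0.004,0.014,-0.004],"turn": 0},{"linear": [0.0055,0.011,-0.01],"turn": 0},{"linear": [0.003,0.005,-0.006],"turn": 0}])

```text
t: 5.05
ee_pos: [468.1, 51.8, 177.1]
orientation: [-3.059, 0.715, -0.001]
ft_force: [0.4, -0.8, -1.2]
width: 0.4
grasp_force: 0.0
```

```bash
python3 - <<'E'
from h import *
o,R=state();print(R.T@(o['ee_pos']-C))
for i in range(4):
    t=ctrl.get_obs()['t'];print(t,mark(grab('wrist')))
print(ctrl.get_obs()['t'])
E
```

```text
t 5.05 pos [468.1  51.8 177.1] F [ 0.4 -0.8 -1.2] w 0.4 tilt [ 0. -0. -1.] yang -116.30354270104048 rad 70.33464232516026 ang -168.31253377971086
[-55.41342255  43.2862037  -39.10045559]
5.05 [(684, np.float64(-108.04), np.float64(69.6))]
5.1 [(701, np.float64(-102.2), np.float64(69.6))]
5.15 [(718, np.float64(-96.35), np.float64(69.6))]
5.2 [(712, np.float64(-90.54), np.float64(69.5))]
5.25
```

>>> arm_command(series=[{"linear": [-0.003,-0.01,0],"turn": 0},{"linear": [-0.004,-0.012,0],"turn": 0},{"linear": [-0.004,-0.012,0],"turn": 0},{"linear": [-0.0025,-0.009,0.004],"turn": 0},{"linear": [0,0,0.006],"turn": 0},{"linear": [0,0,0.004],"turn": 0},{"linear": [0,0,0.002],"turn": 0},{"linear": [0,0,0],"turn": 0},{"linear": [0,0,0],"turn": 0},{"linear": [0,0,0],"turn": 0}])

```text
t: 6.25
ee_pos: [474.9, 97.1, 160.3]
orientation: [-3.059, 0.714, -0.0]
ft_force: [0.3, 0.2, -0.1]
width: 0.3
grasp_force: 0.0
```

>>> arm_command(series=[{"linear": [0,0,0],"turn": 0},{"linear": [0,0,0],"turn": 0},{"linear": [0,0,0],"turn": 0},{"linear": [0,0,0],"turn": 0},{"linear": [0,0,0],"turn": 0},{"linear": [0,0,0],"turn": 0},{"linear": [0,0,0],"turn": 0},{"linear": [0,0,0],"turn": 0},{"linear": [0,0,0],"turn": 0},{"linear": [0,0,0],"turn": 0}])

```text
t: 7.25
ee_pos: [474.7, 97.3, 160.2]
orientation: [3.06, -0.713, -0.0]
ft_force: [-0.3, 0.4, -0.1]
width: 0.6
grasp_force: 0.0
```

```bash
python3 - <<'E'
from h import *
o,R=state();print(R.T@(o['ee_pos']-C))
for i in range(4):
    t=ctrl.get_obs()['t'];print(t,mark(grab('wrist')))
print(ctrl.get_obs()['t'])
E
```

```text
t 7.25 pos [474.7  97.3 160.2] F [-0.3  0.4 -0.1] w 0.6 tilt [-0. -0. -1.] yang -116.25310588852389 rad 69.68541426172388 ang 153.29644877567102
[-69.68325056  -0.54773431 -22.16608317]
7.25 [(399, np.float64(127.8), np.float64(69.5))]
7.3 [(396, np.float64(132.59), np.float64(69.5))]
7.35 [(401, np.float64(137.34), np.float64(69.5))]
7.4 [(392, np.float64(142.04), np.float64(69.4))]
7.45
```

>>> arm_command(series=[{"linear": [0,0,0.001],"turn": 0},{"linear": [0,0,0.001],"turn": 0},{"linear": [0,0,0],"turn": 0},{"linear": [0,0,0],"turn": 0},{"linear": [0,0,0],"turn": 0},{"linear": [0,0,0],"turn": 0},{"linear": [0,0,0],"turn": 0},{"linear": [0,0,0],"turn": 0},{"linear": [0,0,0.0012],"turn": 0},{"linear": [0,0,0.001],"turn": 0}])

```text
t: 8.45
ee_pos: [475.2, 97.8, 157.1]
orientation: [-3.058, 0.714, -0.001]
ft_force: [-6.3, 3.1, 25.9]
width: 0.5
grasp_force: 12.4
```

```bash
python3 - <<'E'
from h import *
o,R=state()
for i in range(3):
    t=ctrl.get_obs()['t'];d=grab('wrist','stop.png');print(t,mark(d))
o,R=state();print(R.T@(o['ee_pos']-C))
cv2.imwrite('pics/r3.png',rect(d,C,141))
E
```

```text
t 8.45 pos [475.2  97.8 157.1] F [-6.3  3.1 25.9] w 0.5 tilt [ 0.001  0.001 -1.   ] yang -116.27810264679002 rad 69.50279869827106 ang 152.79918803867596
8.45 [(588, np.float64(-134.87), np.float64(69.6))]
8.5 [(588, np.float64(-134.9), np.float64(69.6))]
8.55 [(585, np.float64(-134.88), np.float64(69.6))]
t 8.6 pos [475.2  97.8 157.2] F [-4.1  1.5 14.2] w 0.9 tilt [ 0.001  0.001 -1.   ] yang -116.27528570401061 rad 69.50449549449569 ang 152.78872155446655
[-69.48520266  -1.15935764 -19.26550618]
```

View pics/r3.png

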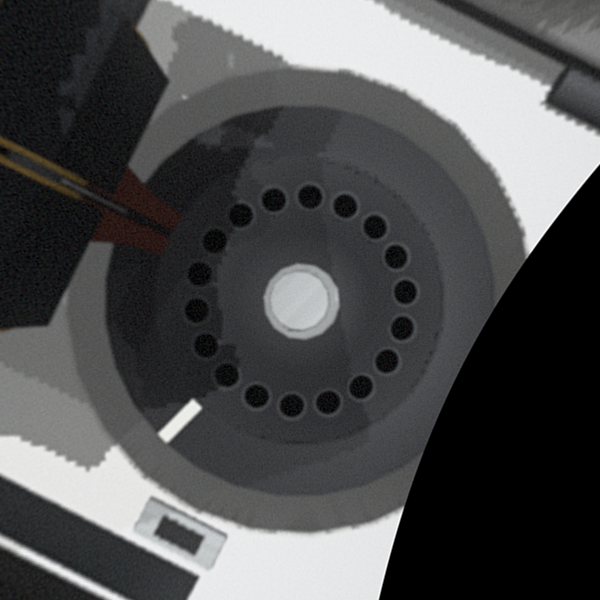

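It stopped about 18° short (line at (181,420), slot at (180,534)). I'll lighten the press and ease it round.

>>> arm_command(series=[{"linear": [0,0,-0.0006],"turn": 0},{"linear": [0,0.002,0],"turn": 0},{"linear": [0.0002,0.003,0],"turn": 0},{"linear": [0.0003,0.003,0],"turn": 0},{"linear": [0.0003,0.003,0],"turn": 0},{"linear": [0.0005,0.003,0],"turn": 0},{"linear": [0.0005,0.003,0],"turn": 0},{"linear": [0.0005,0.002,0],"turn": 0},{"linear": [0,0,0],"turn": 0},{"linear": [0,0,0],"turn": 0}])

```text
t: 9.6
ee_pos: [469.4, 79.3, 157.3]
orientation: [-3.059, 0.713, -0.003]
ft_force: [0.3, -0.1, 7.9]
width: 0.5
grasp_force: 3.4
```

```bash
cat > m.py <<'E'
from h import *
o,R=state()
for i in range(2): d=grab('wrist');print(ctrl.get_obs()['t'],mark(d))
print(R.T@(o['ee_pos']-C))
# slot: dark blob inside the plate, plane 145
g=cv2.cvtColor(rect(d,C,145),cv2.COLOR_BGR2GRAY);n=600
cv2.imwrite('pics/slot.png',cv2.resize(g[400:600,100:330],None,fx=3,fy=3))
m=np.zeros_like(g);m[510:562,150:212]=g[510:562,150:212]<95
k,l,s,ce=cv2.connectedComponentsWithStats(m)
for i in range(1,k):
    if s[i,4]>200:
        b=cv2.minAreaRect(np.argwhere(l==i)[:,::-1].astype(np.float32))
        for q in(ce[i],b[0]):
            v=np.array([q[0]-299.5,299.5-q[1]])/2.5;print('slot',s[i,4],np.hypot(*v),np.degrees(np.arctan2(v[1],v[0])),b[1:])
E
python3 m.py
```

```text
t 9.6 pos [469.4  79.3 157.3] F [ 0.3 -0.1  7.9] w 0.5 tilt [ 0.002  0.    -1.   ] yang -116.26050105363628 rad 68.90941751461602 ang 168.8642260725414
9.65 [(596, np.float64(-119.35), np.float64(69.4))]
9.7 [(596, np.float64(-119.36), np.float64(69.5))]
[-66.48626221  17.95531892 -19.47177453]
slot 856 102.90902239203658 -117.13960242005132 ((44.27414321899414, 21.0190372467041), 26.56505012512207)
slot 856 102.86303189231236 -117.0632505476149 ((44.27414321899414, 21.0190372467041), 26.56505012512207)
slot 313 116.40485435182488 -118.38527990839458 ((33.0, 17.0), 0.0)
slot 313 114.33144799223004 -117.73053223787805 ((33.0, 17.0), 0.0)
```

View pics/slot.png

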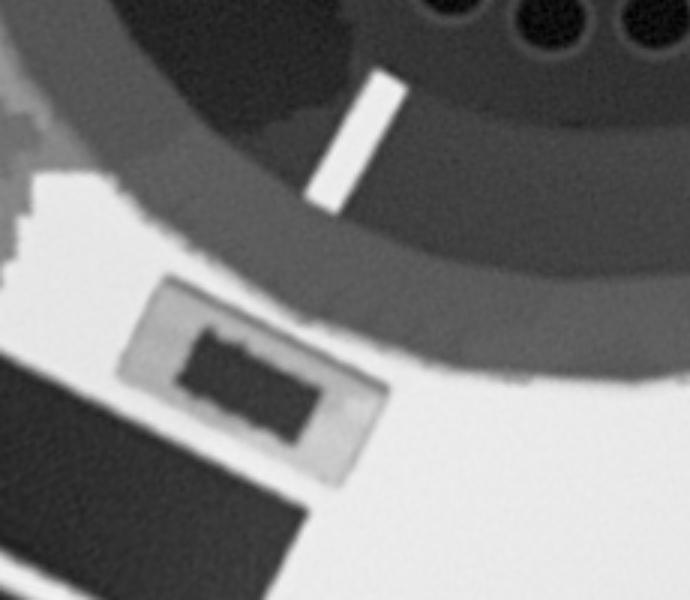

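The slot's middle lies at -117.1° and the plate's edges agree, at about -117°. The line is at -119.35°, so 2.3° (2.8 mm of arc) is left.

>>> arm_command(series=[{"linear": [0.0003,0.001,0],"turn": 0},{"linear": [0.0003,0.001,0],"turn": 0},{"linear": [0.0002,0.0007,0],"turn": 0},{"linear": [0,0,0],"turn": 0},{"linear": [0,0,0],"turn": 0},{"linear": [0,0,0],"turn": 0}])

```text
t: 10.3
ee_pos: [468.9, 76.6, 157.3]
orientation: [-3.059, 0.713, -0.003]
ft_force: [0.2, -0.2, 7.2]
width: 0.1
grasp_force: 3.4
```

```bash
python3 m.py
```

```text
t 10.3 pos [468.9  76.6 157.3] F [ 0.2 -0.2  7.2] w 0.1 tilt [ 0.002  0.    -1.   ] yang -116.25084614280777 rad 68.91409922987694 ang 171.13005169272253
10.35 [(595, np.float64(-117.14), np.float64(69.5))]
10.4 [(592, np.float64(-117.14), np.float64(69.5))]
[-65.73213071  20.56112085 -19.45401312]
slot 858 102.88208779103265 -117.15466943973678 ((44.214012145996094, 20.909875869750977), 28.610462188720703)
slot 858 102.94066408192727 -117.10887065637044 ((44.214012145996094, 20.909875869750977), 28.610462188720703)
slot 315 116.391338391252 -118.3940672170745 ((32.0, 17.0), 0.0)
slot 315 114.42464769445436 -117.81917596866029 ((32.0, 17.0), 0.0)
```

Aligned to within about 0.1°. I'll lift straight up slowly, then clear.

>>> arm_command(series=[{"linear": [0,0,-0.0005],"turn": 0},{"linear": [0,0,-0.0005],"turn": 0},{"linear": [0,0,-0.001],"turn": 0},{"linear": [0,0,-0.002],"turn": 0},{"linear": [0,0,-0.005],"turn": 0},{"linear": [0,0,-0.01],"turn": 0},{"linear": [0,0,-0.01],"turn": 0},{"linear": [0,0,0],"turn": 0},{"linear": [0,0,0],"turn": 0},{"linear": [0,0,0],"turn": 0}])

```text
t: 11.4
ee_pos: [467.7, 76.5, 185.5]
orientation: [3.059, -0.713, -0.0]
ft_force: [-0.0, -0.4, -0.4]
width: 0.4
grasp_force: 0.0
```

```bash
python3 m.py
```

```text
t 11.4 pos [467.7  76.5 185.5] F [-0.  -0.4 -0.4] w 0.4 tilt [-0.  0. -1.] yang -116.25422268522928 rad 70.0441387775376 ang 171.39793639427464
11.45 [(610, np.float64(-116.66), np.float64(69.4))]
11.5 [(618, np.float64(-116.66), np.float64(69.5))]
[-66.75326739  21.24320975 -47.48433211]
slot 837 102.63696025108628 -117.07456131815377 ((43.826927185058594, 20.124608993530273), 26.56505012512207)
slot 837 102.50453326484705 -117.01500260694635 ((43.826927185058594, 20.124608993530273), 26.56505012512207)
slot 311 116.41946975590061 -118.41715188601914 ((33.0, 17.0), 0.0)
slot 311 114.33144799223004 -117.73053223787805 ((33.0, 17.0), 0.0)
```

The rotor is at rest within about 0.4° of the slot, with the finger clear. I'm handing it in.

```bash
python3 -c "
from workcell import ctrl
print(ctrl.close_job())"
```

```text
the job is handed in; nothing more can be done
None
```

The rotor spun by itself at about 16–19 turns a minute for roughly 3.4 s, was braked and eased round, and is parked with its white line about 0.4° from the slot and the finger clear; the brake touch peaked briefly at about 26 N, above the few N intended but under the limits.

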